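# Find the heavy side of a sealed eccentric wheel by feel and hold it down

## Task

The wheel on the bench spindle (from the vibratory polisher) has its eccentric weight sealed inside, nothing outside shows where, and the bearings are too stiff for it to swing down by itself. Push the steel shank of the yellow-handled turning pin right through one of the wheel's six holes and, holding the handle, turn the wheel with it at least half way round, feeling in the push it takes where the heavy side is. Then bring the heavy side straight down and finish still holding the pin in the hole with the wheel there, so that the top of the rim can be marked; touch the wheel only with the pin, and leave the other things on the bench alone.

Things in the scene. Friction and masses are not known exactly. Their poses are not given: they have to be found in the camera images.
- stand: Grey bench spindle, fixed: base plate 140 x 130 x 12 mm, riser and two bearing blocks (tops 170 mm high) with a level shaft. Origin: on the table straight below the wheel's centre. x: level along the shaft, from the wheel's free front face towards the bearings; y left of that; z up. Base and blocks begin at x = +48 mm; nothing else stands under or in front of the wheel.
- flywheel: The wheel: bright upright disc 156 mm across, 20 mm thick, on the front end of the shaft, its centre 130 mm above the table. Origin: centre of the disc; x along the shaft like the stand's x; y and z turn with the wheel. Front face at x = -10 mm (the hub nut stands out 7 mm more), back face at +10 mm. Turns either way without end. Where it is heavy has nothing to do with its axes or holes.
- wheel_hole (a point): Centre of one of the wheel's six equal round through holes, 18 mm across, 3 mm countersinks on both faces, in mid thickness. The holes lie 60 deg apart on a circle of 52 mm radius about the shaft; this one lies on the wheel's own +y axis, hole k at y = 52 cos(60 k deg), z = 52 sin(60 k deg) mm. Any will do. Stopped, the push on the pin relaxes to less than while turning.
- wheel_hub (a point): Centre of the hub nut's front. The bearings drag about 0.22 N m either way, so the wheel stays where left. The sealed weight adds at most 0.17 N m: a pin in a hole needs about 1 to 7.5 N to turn it, most while the heavy side is being lifted past the height of the shaft, least while it sinks past it. The heavy side is unknown, differs each time, and starts more than 57 deg from straight down.
- pin: Turning pin, 0.10 to 0.16 kg, lying on the table: yellow square handle 100 x 22 x 22 mm; from the middle of one end a round steel shank stands out, 12 mm thick, 45 mm long (last 7 mm tapered to 6 mm). Origin: centre of the handle's underside; x along it to the shank, z up. Centre line 11 mm above the origin; handle from x = -50 to +50 mm, shank from +50 to +95 mm.
- pin_tip (a point): The end of the pin's shank, on its centre line, 95 mm ahead of the pin's origin and 11 mm up.
- caliper: Digital caliper lying on the table, 239 x 73 x 16 mm; leave it alone. Origin: middle of the underside; y along the beam.
- dot_roll: Roll of green stickers, 70 mm across, 22 mm high; leave it alone. Origin: centre of the underside.
- wash_bottle: White squeeze bottle with red cap and bent spout, 70 x 60 x 178 mm; leave it alone. Origin: centre of the underside.
- screwdriver: Screwdriver with red handle lying on the table, 200 mm long, 29 mm thick; leave it alone. Origin: middle of the underside; y along it.

How it is judged:
On the way, in this order (a step that is already met when the one before it is completed fails the run):
1. the held pin is right through a hole of the wheel (x of pin_tip in the frame of stand above 0.012 m and distance between pin_tip and flywheel below 0.07 m and contact force between the fingers and pin above 1 N), for 0.2 s.
2. with the pin still through it, the wheel has been turned about half way round (at least 116 deg) from where it stood (distance of heavy from where it was at the start of the episode above 0.085 m and x of pin_tip in the frame of stand above 0.01 m and distance between pin_tip and flywheel below 0.07 m).
At the end, for the whole second after the job is handed in: The wheel is at rest with its heavy side within 25 deg of straight down; the pin's tip still stands out behind the wheel through one of its holes; the fingers still hold the pin, and the robot touches the wheel only through it (height (world z) of heavy below 0.0847 m and angular speed of flywheel below 0.1 rad/s and x of pin_tip in the frame of stand above 0.01 m and distance between pin_tip and flywheel below 0.07 m and contact force between the fingers and pin above 1 N and contact force between each of the arm, the fingers and flywheel below 0.5 N); the arm keeps its last pose, push and grip.
It fails at once if the robot pushes the wheel itself instead of the pin (contact force between any of the arm, the fingers and flywheel above 5 N).
It fails at once if another thing on the bench is moved by more than 3 cm (distance of any of caliper, dot_roll, wash_bottle, screwdriver from where it was at the start of the episode above 0.03 m).
It also fails if it takes over 72 s, if anything falls off the work surface, if the arm or the gripper's body presses on something with over 40 N, if the wrist force passes 120 N, or if a joint passes its speed limit or range.

## Robot

A 7-joint arm with a two-finger parallel gripper is mounted at the origin on the work surface; the furniture and walls round the work are solid. World frame = base frame: x ahead of the robot, y to its left, z up, the work surface at z = 0. Lengths are in m, angles in rad, forces in N, time in s.
With the tool pointing down it reaches from about 0.425 to 0.875 m from the base axis. Payload 9.9 kg.
Tool frame: the origin (TCP) lies at the very end of the fingers, on their centre line; the grasp point (between the pads) lies 19 mm behind it (grip_point_offset is the distance from the TCP to the grasp point, in m); z points along the fingers, y is the line along which they close (so a half turn about z gives the same grasp; the last joint's range is limited). The gripper opens to 85 mm and grips with 20 to 120 N. Pads are 22 mm wide; open, the fingers measure 114 mm over their backs; the gripper's body (76 mm by 85 mm) begins 54 mm behind the grasp point. The pads swing forward as they close: fully open they stand 13 mm farther back than shut.
Start: joints at [-1.376, 0.576, 0.025, 1.437, -0.015, 1.129, -0.057], TCP at [0.186, 0.649, 0.231] pointing down, gripper open.
Joint ranges: [-2.76, 2.76], [-0.34, 2.15], [-1.52, 1.57], [0.19, 2.46], [-1.09, 4.23], [0.17, 1.99], [-2.82, 2.82]. Speed limits (rad/s): [2.22, 2.22, 3.01, 3.01, 3.14, 3.14, 3.14].

## Interface

Orientations are given as a unit quaternion [x, y, z, w].
In Python, from plant import sense, grab_frame, sign_off, grip_point_offset gives the robot as it stands.
- The arm moves only by the tool drive_tool, never from a script. Its argument "deltas" is a list of rows, each an object with "dp": the shift along the tool's x, y, z in mm, a list of three; "roll": the turn about the tool's z in degrees. A call has 1 to 10 rows; each row shifts and turns the commanded pose from where the row before left it, along the tool's axes as they then stand; what a row does not reach is not made up. A row lasts 1/8 s, in which the tool goes at most 62.5 mm and 10.7 degrees, less where a joint would pass 70% of its speed; a pose out of reach is approached as far as the arm can. A call is refused whole if a number of a shift passes 62.5 or a number of a turn 10.7, either way. A call with a gripper value outside its range is refused whole. "fingers" is the opening, from 0 (shut) to 1 (fully open), set as the call begins (left out, the last holds). The fingers move at their own pace and stop on an object; "force" is the grip in N (left out, the last holds). Time passes only in rows, so rows that do not move let the fingers close. It gives the time, the measured TCP pose, the force, the opening and the grip force at its end, in the units of the state.
- sense(): the state, without advancing time (a new reading comes with each control period).
- grab_frame(name): name is "scene" or "top"; returns a dict with "color" (400x640x3 uint8, red, green, blue), "fovy" (degrees; the focal length in pixels is half the picture's height over the tangent of half this angle, whatever the lens; pixels are square), "cx", "cy" (the principal point, pixels), "R" (3x3) and "t" (3): a world point X has camera coordinates R X + t. Camera axes: x right, y down, z forward; pixel columns grow to the right and rows downward; lengths in m; the calibration is good to about 2 mm. A picture is of the moment at which its call begins. There is no depth.
- sign_off(): hands the job in; it is judged then, once.
The state is a dict: "time_s": time; "joints": joint angles; "dq": joint speeds; "tau": joint torques, N m; "position": TCP position; "eef_rot": TCP orientation; "contact_force": force on the tool from outside, world axes, zero at the start; "moment": the same for the moment, N m; "gripper_width": finger opening in m; "gripper_force": force on a finger pad.
Only numpy, scipy, OpenCV 4.12 (cv2) and the standard library are available. Lean on these libraries where they do the work, as an engineer would, in place of code of your own. Each camera call takes 0.05 s, during which the arm holds its last target. There are 200 camera calls.

## Working session

There is one attempt and no reset: what is moved stays moved. The work goes in short steps, Python scripts to look and compute and a tool call to move; the robot and the scene stay as the last step left them, time stands still between calls to the robot, and variables do not carry over. Pictures are saved under pics/ and viewed, at most 10 in all, crops included, and the job is handed in when it is done.

Besides the shell and the picture viewer there is one more tool, called after "Call:" as name([rows], argument=value, ...), one row to a line, values as JSON. drive_tool: Moves the arm, as the interface text tells. Its arguments: {"type":"object","properties":{"deltas":{"type":"array","items":{"type":"object","properties":{"dp":{"type":"array","items":{"type":"number"}},"roll":{"type":"number"}}}},"fingers":{"type":"number"},"force":{"type":"number"}},"required":["deltas"]}

```bash
mkdir -p pics; ls
python3 - <<'E'
from plant import *
import cv2,json
s=sense();print(s,grip_point_offset)
for n in("scene","top"):
    f=grab_frame(n);cv2.imwrite(f"pics/{n}0.png",f["color"][:,:,::-1]);print(n,f["fovy"],f["cx"],f["cy"],f["R"],f["t"])
E
```

```text
pics
{'time_s': 0.0, 'joints': array([-1.37580023,  0.57652471,  0.02481358,  1.43789653, -0.0150143 ,
        1.12899439, -0.05650448]), 'dq': array([-3.16609311e-04, -3.31810727e-04, -3.86936940e-05,  4.07943005e-04,
        8.07054934e-04,  5.03290614e-04, -2.53106271e-03]), 'tau': array([ 5.15558095e-04, -7.65751863e+01,  2.25042455e+00, -2.85965681e+01,
        1.52042467e-02,  1.28432226e-02, -1.64004383e-06]), 'position': array([0.18560862, 0.64851559, 0.23045098]), 'eef_rot': array([ 1.38922603e-01,  9.90302902e-01, -8.15081595e-04, -8.61570409e-05]), 'contact_force': array([-0.16886834, -0.13800874,  0.09190367]), 'moment': array([ 0.01136508, -0.01908665, -0.03436771]), 'gripper_force': 0.0, 'gripper_width': 0.08548512657424327} 0.0187
scene 57.72388011831655 317.88178048817446 197.7834562237726 [[ 0.7199719  -0.69349474 -0.0265614 ]
 [-0.33459132 -0.31332598 -0.88874939]
 [ 0.60802065  0.6487618  -0.45762322]] [-0.36762113  0.25177465  0.77034854]
top 53.3095633524276 313.5695100087147 198.22325573012924 [[-1.96664599e-04 -9.99894524e-01  1.45224529e-02]
 [-9.84262959e-01 -2.37271204e-03 -1.76694081e-01]
 [ 1.76709901e-01 -1.43286619e-02 -9.84158676e-01]] [-0.07550542  0.48841761  1.0995247 ]
```

View pics/scene0.png

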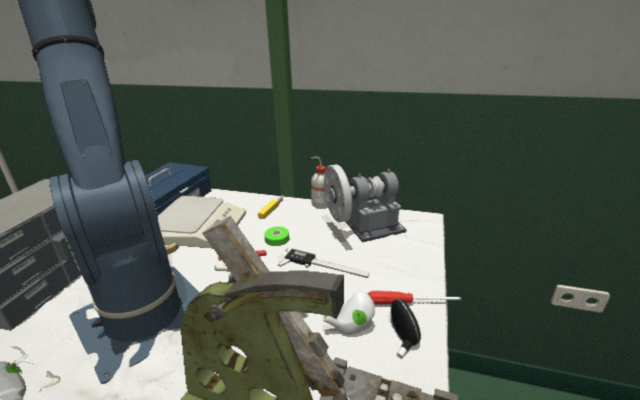

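View pics/top0.png

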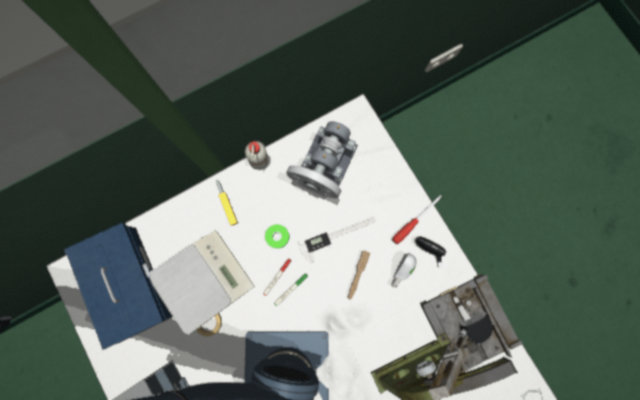

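The top view shows the yellow pin's handle at about (229,208), with the shank pointing to about (219,182). The wheel is near (315,180), with the stand going up-right to about (340,130). I'll zoom in on both for exact pixels.

```bash
cat > h.py <<'E'
import numpy as np, cv2
from plant import *
def P(f):
    F=200/np.tan(np.radians(f["fovy"]/2));K=np.array([[F,0,f["cx"]],[0,F,f["cy"]],[0,0,1]])
    return K@np.c_[f["R"],f["t"]]
def tri(fa,a,fb,b):
    X=cv2.triangulatePoints(P(fa),P(fb),np.array(a,float).reshape(2,1),np.array(b,float).reshape(2,1))[:,0];return X[:3]/X[3]
def proj(f,X):
    X=np.atleast_2d(X);q=np.c_[X,np.ones(len(X))]@P(f).T;return q[:,:2]/q[:,2:]
def plane(f,uv,z):
    M=P(f);H=M[:,[0,1,3]].copy();H[:,2]+=M[:,2]*z;q=np.linalg.solve(H,[*uv,1]);return q[:2]/q[2]
def crop(f,u,v,w,h,k):
    c=f["color"][v:v+h,u:u+w,::-1];return cv2.resize(c,None,fx=k,fy=k,interpolation=cv2.INTER_CUBIC)
E
python3 - <<'E'
from h import *
s=cv2.imread("pics/scene0.png");t=cv2.imread("pics/top0.png")
R=lambda im,u,v,w,h,k:cv2.resize(im[v:v+h,u:u+w],None,fx=k,fy=k,interpolation=cv2.INTER_CUBIC)
a=np.hstack([R(s,310,150,100,75,4),R(t,275,115,100,75,4)])
b=np.hstack([R(s,250,190,50,37,8)[:296],R(t,205,175,50,37,8)])
cv2.imwrite("pics/z1.png",np.vstack([a,b]))
for n,im in(("s",s[185:225,240:300]),("t",t[170:235,205:250])):
    hsv=cv2.cvtColor(im,cv2.COLOR_BGR2HSV);m=cv2.inRange(hsv,(20,120,90),(35,255,255))
    p=cv2.findNonZero(m);off=(240,185) if n=="s" else (205,170)
    print(n,len(p),p.mean((0,1))+off,cv2.boxPoints(cv2.minAreaRect(p))+off)
E
```

```text
s 176 [268.07386364 208.39204545] [[256.186203   213.8344841 ]
 [274.74482727 197.33793354]
 [279.76551819 202.98620987]
 [261.20689392 219.48276138]]
t 212 [227.66037736 208.41981132] [[218.55172729 194.37931061]
 [224.58620834 191.96551514]
 [236.65517426 222.13793182]
 [230.62069321 224.55172729]]
```

View pics/z1.png

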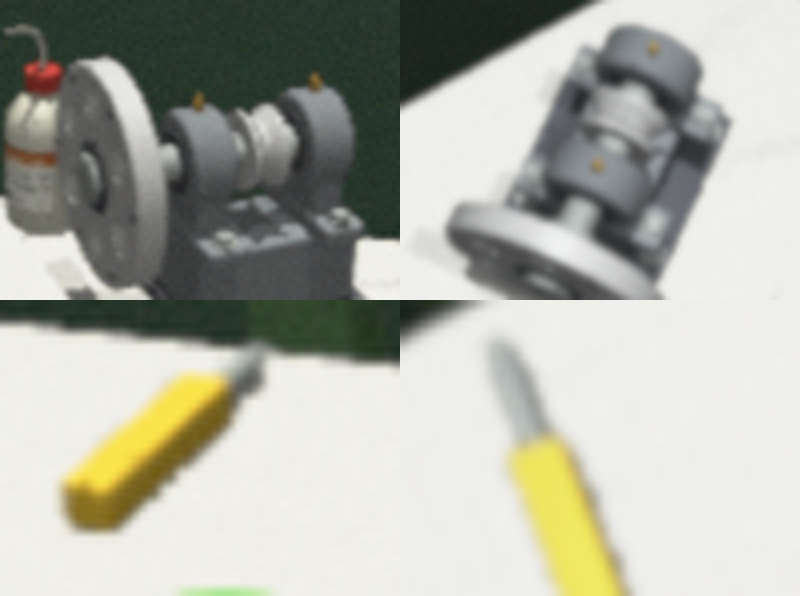

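The zoom shows the wheel and holes with the hub nut at scene (332.5,194.2) and top (310.7,185.7). The two orange oilers are at scene (359.5,175) and (389,170), and top (324.5,155.8) and (338.5,126.8). The pin tip is at scene (282.5,196.8) and top (217,180.2).

```bash
cat > m.py <<'E'
from h import *
S=grab_frame("scene");T=grab_frame("top")
E
python3 - <<'E'
from m import *
n=tri(S,(332.5,194.2),T,(310.75,185.75));o1=tri(S,(359.5,175),T,(324.5,155.75));o2=tri(S,(389,170),T,(338.5,126.75))
d=o2-o1;yaw=np.arctan2(d[1],d[0]);print("nut",n,"oil",o1,o2,"yaw",np.degrees(yaw))
c=tri(S,(268.6,208.9),T,(228.2,208.9));tip=tri(S,(282.5,196.8),T,(217.4,180.5))
print("pin",c,tip,np.degrees(np.arctan2(*(tip-c)[1::-1])))
# axis through oilers & nut -> wheel centre guess
def w(p):
    x,y,yw=p;c,s=np.cos(yw),np.sin(yw)
    return lambda q:np.atleast_2d(q)@np.array([[c,s,0],[-s,c,0],[0,0,1]])+[x,y,0]
from scipy.optimize import least_squares
def res(p):
    f=w(p[:3]);X=f([[-.017,0,.13],[p[3],0,p[5]],[p[4],0,p[5]]])
    return np.r_[(proj(S,X)-[(332.5,194.2),(359.5,175),(389,170)]).ravel(),(proj(T,X)-[(310.75,185.75),(324.5,155.75),(338.5,126.75)]).ravel()]
r=least_squares(res,[n[0],n[1],yaw,.06,.13,.18]);print(r.x,np.degrees(r.x[2]),r.fun.round(1))
np.save("st.npy",r.x[:3]);f=w(r.x[:3])
a=np.linspace(0,2*np.pi,73)
ring=lambda x,R:f(np.c_[0*a+x,R*np.cos(a),.13+R*np.sin(a)])
out=[]
for F,(u,v) in((S,(310,150)),(T,(275,115))):
    im=crop(F,u,v,100,75,4)
    for x,R,col in((-.01,.078,(0,0,255)),(.01,.078,(0,255,0)),(-.01,.052,(255,0,0))):
        q=((proj(F,ring(x,R))-[u,v]+.5)*4).astype(int);cv2.polylines(im,[q],True,col,1)
    out.append(im)
G=f([[-.01,y,.13+z] for y,z in((.09,.09),(-.09,.09),(-.09,-.09),(.09,-.09))])
rec=[]
for F in(S,T):
    H=cv2.getPerspectiveTransform(proj(F,G).astype(np.float32),np.float32([(0,0),(299,0),(299,299),(0,299)]))
    rec.append(cv2.warpPerspective(F["color"][:,:,::-1],H,(300,300)))
rec=np.hstack(rec)
cv2.imwrite("pics/ov1.png",np.vstack([np.hstack(out),np.pad(rec,((0,0),(0,200),(0,0)))]))
E
```

```text
nut [ 0.5072104  -0.06594493  0.12657078] oil [ 0.57711285 -0.10085121  0.17094604] [ 0.65671685 -0.1385176   0.17129357] yaw -25.322207332023268
pin [0.4620786  0.17585546 0.00737404] [0.54773181 0.21131713 0.00646136] 22.490264073476702
[ 0.52118068 -0.0741708  -0.44314491  0.06189878  0.15008683  0.17107088] -25.39033311242105 [ 0.1 -0.9  0.4 -0.2  0.2  0.   0.3  0.4 -0.3  0.3 -0.1  0.1]
```

View pics/ov1.png

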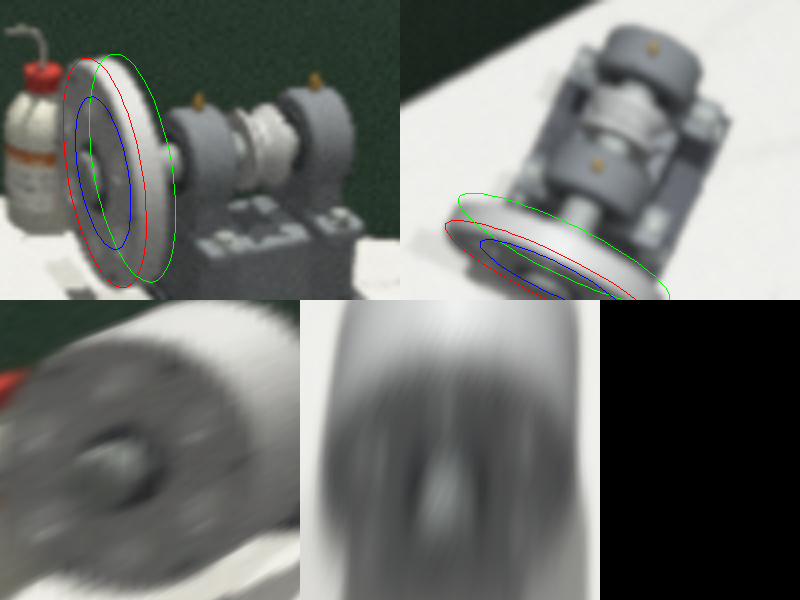

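The overlay shows the true front rim about 2 px (6–9 mm) nearer the camera than the fit, so the nut pixel was off. I'll refine by fitting the wheel's silhouette to the image gradients.

```bash
cat >> h.py <<'E'
def w(p):
    x,y,yw=p;c,s=np.cos(yw),np.sin(yw)
    return lambda q:np.atleast_2d(q)@np.array([[c,s,0],[-s,c,0],[0,0,1]])+[x,y,0]
A=np.linspace(0,2*np.pi,181)[:-1]
def ring(p,x,R): return w(p)(np.c_[0*A+x,R*np.cos(A),.13+R*np.sin(A)])
E
python3 - <<'E'
from m import *
from scipy.ndimage import map_coordinates as mc
from scipy.optimize import minimize
g={}
for n,F in(("S",S),("T",T)):
    i=cv2.GaussianBlur(F["color"].astype(np.float32),(0,0),1.0)
    gx=cv2.Sobel(i,-1,1,0);gy=cv2.Sobel(i,-1,0,1);g[n]=np.minimum(np.sqrt((gx**2+gy**2).sum(2)),300)
def score(p,only=None):
    t=0
    for n,F in(("S",S),("T",T)):
        if only and n!=only: continue
        f=proj(F,ring(p,-.01,.078));b=proj(F,ring(p,.01,.078))
        h=cv2.convexHull(np.r_[f,b].astype(np.float32))[:,0]
        L=np.r_[0,np.cumsum(np.linalg.norm(np.diff(np.r_[h,h[:1]],axis=0),axis=1))]
        s=np.linspace(0,L[-1],200);hh=np.r_[h,h[:1]]
        q=np.c_[np.interp(s,L,hh[:,0]),np.interp(s,L,hh[:,1])]
        for c,wt in((q,1),(f,.5)): t+=wt*mc(g[n],[c[:,1],c[:,0]],order=1).mean()
    return -t
p0=np.load("st.npy")
best=[]
for only in(None,"S","T"):
    cs=[]
    for dx in np.arange(-.03,.031,.006):
        for dy in np.arange(-.03,.031,.006):
            for a in(-.06,0,.06): cs.append((score(p0+[dx,dy,a],only),dx,dy,a))
    cs.sort();rs=[minimize(score,p0+c[1:],(only,),method="Nelder-Mead",options=dict(initial_simplex=p0+np.array(c[1:])+np.array([[0,0,0],[.004,0,0],[0,.004,0],[0,0,.04]]))) for c in cs[:4]]
    r=min(rs,key=lambda r:r.fun);print(only,r.x.round(4),np.degrees(r.x[2]).round(1),r.fun)
    if only is None:best=r.x
np.save("st.npy",best);p=best
for X,s,t in(((332.5,194.2),S,T),):pass
out=[]
for F,(u,v,W,H,k) in((S,(315,155,50,75,4)),(T,(280,150,75,55,4))):
    im=crop(F,u,v,W,H,8 if F is S else 4)
    k=8 if F is S else 4
    for x,R,col in((-.01,.078,(0,0,255)),(.01,.078,(0,255,0))):
        q=((proj(F,ring(p,x,R))-[u,v]+.5)*k).astype(int);cv2.polylines(im,[q],True,col,1)
    out.append(im)
G=w(p)([[-.01,y,.13+z] for y,z in((.09,.09),(-.09,.09),(-.09,-.09),(.09,-.09))])
H=cv2.getPerspectiveTransform(proj(S,G).astype(np.float32),np.float32([(0,0),(299,0),(299,299),(0,299)]))
rec=cv2.warpPerspective(S["color"][:,:,::-1],H,(300,300),flags=cv2.INTER_CUBIC)
rec=cv2.normalize(rec,None,0,400,cv2.NORM_MINMAX)
R=np.zeros((600,300,3),np.uint8);R[:220]=out[1];R[300:]=rec
cv2.imwrite("pics/ov2.png",np.hstack([out[0],R]))
E
```

```text
None [ 0.5147 -0.0724 -0.427 ] -24.5 -732.6336059570312
S [ 0.5144 -0.0715 -0.4185] -24.0 -349.5205078125
T [ 0.515  -0.0724 -0.4279] -24.5 -384.7358703613281
```

View pics/ov2.png

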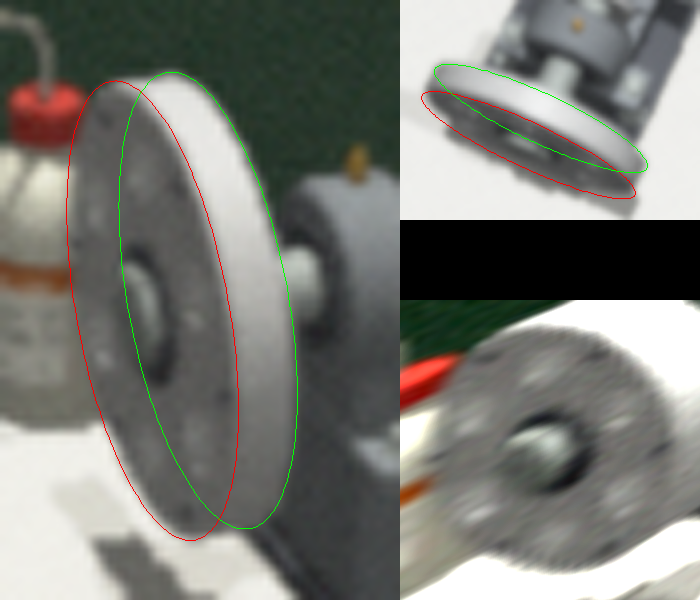

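The fitted rims match the image: the stand is at about (0.515,-0.072) with yaw -24.5°. The rectified face shows six bright holes at (143,70), (225,115), (230,195), (155,235), (75,205) and (75,115). That puts the hole phase near 27.5° + 60k. Next I'll refine the pin.

Run:
```python
from m import *
c=plane(T,(228.2,208.9),.020);e1=plane(T,(222.1,193.7),.022);e2=plane(T,(234.1,223.8),.022);t=plane(T,(217.4,180.5),.011)
sc=plane(S,(268.6,208.9),.015);st=plane(S,(282.5,196.8),.011)
ang=lambda v:np.degrees(np.arctan2(v[1],v[0])).round(1)
print("top",c,e1,e2,t,"scene",sc,st)
print(np.linalg.norm(e1-e2),np.linalg.norm(t-c),ang(e1-e2),ang(t-c),ang(st-sc))
s=sense();y=-np.array([0,0]);import scipy.spatial.transform as q
M=q.Rotation.from_quat(s["eef_rot"]).as_matrix();print(M.round(3))
# toolbox: highest visible corner guess
print(plane(T,(130,228),.1),plane(T,(165,308),.1))
```

```text
top [0.46067202 0.17299038] [0.50524455 0.19204675] [0.41694724 0.15398785] [0.54718129 0.2099557 ] scene [0.45354519 0.16462613] [0.54173686 0.2044655 ]
0.09615037975986156 0.09407597518387627 23.3 23.1 24.3
[[-0.961  0.275 -0.   ]
 [ 0.275  0.961 -0.   ]
 [-0.    -0.    -1.   ]]
[0.39639257 0.41666698] [0.18918042 0.31004376]
```

Call:
drive_tool([
  {"dp": [0,0,-40]},
  {"dp": [0,0,-40]},
], fingers=0.7, force=60)

```text
invalid input at $.deltas[0]: expected keys dp, roll
```

Call:
drive_tool([
  {"dp": [-40,-38,0]},
  {"dp": [-40,-38,0]},
  {"dp": [-40,-38,0]},
  {"dp": [-40,-38,0]},
  {"dp": [-40,-38,0]},
  {"dp": [-40,-38,0]},
  {"dp": [-40,-38,0]},
  {"dp": [-40,-38,0]},
  {"dp": [-40,-38,0]},
  {"dp": [-38,-38,0]},
])

```text
invalid input at $.deltas[0]: expected keys dp, roll
```

Call:
drive_tool([
  {"dp": [0,0,20],"roll": -9.8},
  {"dp": [0,0,50],"roll": -9.8},
  {"dp": [0,0,50],"roll": -9.8},
  {"dp": [0,0,50],"roll": -9.8},
  {"dp": [0,0,20]},
  {"dp": [0,0,0]},
])

```text
invalid input at $.deltas[4]: expected keys dp, roll
```

Call:
drive_tool([
  {"dp": [0,0,-40],"roll": 0},
  {"dp": [0,0,-40],"roll": 0},
], fingers=0.7, force=60)

```text
time_s: 0.65
position: [0.1857, 0.6487, 0.3119]
eef_rot: [0.139, 0.99, -0.001, -0.0]
contact_force: [-0.2, 0.3, 0.1]
gripper_width: 0.0595
gripper_force: 0.0
```

Call:
drive_tool([
  {"dp": [-40,-38,0],"roll": 0},
  {"dp": [-40,-38,0],"roll": 0},
  {"dp": [-40,-38,0],"roll": 0},
  {"dp": [-40,-38,0],"roll": 0},
  {"dp": [-40,-38,0],"roll": 0},
  {"dp": [-40,-38,0],"roll": 0},
  {"dp": [-40,-38,0],"roll": 0},
  {"dp": [-40,-38,0],"roll": 0},
  {"dp": [-40,-38,0],"roll": 0},
  {"dp": [-38,-38,0],"roll": 0},
])

```text
time_s: 1.9
position: [0.4646, 0.1724, 0.3116]
eef_rot: [0.139, 0.99, 0.0, 0.0]
contact_force: [0.3, 0.7, -0.1]
gripper_width: 0.0599
gripper_force: 0.0
```

Call:
drive_tool([
  {"dp": [0,0,20],"roll": -9.8},
  {"dp": [0,0,50],"roll": -9.8},
  {"dp": [0,0,50],"roll": -9.8},
  {"dp": [0,0,50],"roll": -9.8},
  {"dp": [0,0,20],"roll": 0},
  {"dp": [0,0,0],"roll": 0},
])

```text
time_s: 2.65
position: [0.4631, 0.1736, 0.1202]
eef_rot: [-0.201, 0.98, -0.0, -0.001]
contact_force: [-0.1, -0.6, 0.3]
gripper_width: 0.0599
gripper_force: 0.0
```

Call:
drive_tool([
  {"dp": [0,0,40],"roll": 0},
  {"dp": [0,0,40],"roll": 0},
  {"dp": [0,0,25],"roll": 0},
  {"dp": [0,0,10.5],"roll": 0},
  {"dp": [0,0,0],"roll": 0},
])

```text
time_s: 3.28
position: [0.4643, 0.1743, 0.0063]
eef_rot: [-0.201, 0.98, 0.0, 0.0]
contact_force: [0.8, 0.0, 1.5]
gripper_width: 0.0594
gripper_force: 0.0
```

Call:
drive_tool([
  {"dp": [0,0,0],"roll": 0},
  {"dp": [0,0,0],"roll": 0},
  {"dp": [0,0,0],"roll": 0},
  {"dp": [0,0,0],"roll": 0},
  {"dp": [0,0,0],"roll": 0},
  {"dp": [0,0,0],"roll": 0},
], fingers=0, force=100)

```text
time_s: 4.03
position: [0.4644, 0.1745, 0.0071]
eef_rot: [-0.201, 0.98, 0.0, 0.001]
contact_force: [-2.8, -0.5, 13.9]
gripper_width: 0.0193
gripper_force: 98.3
```

Run:
```python
from m import *
print(sense()["position"],sense()["gripper_width"])
cv2.imwrite("pics/g1.png",np.hstack([crop(S,225,150,100,100,4),crop(T,180,150,100,100,4)]))
```

```text
[0.46439858 0.17449035 0.00715231] 0.019705480934716538
```

View pics/g1.png

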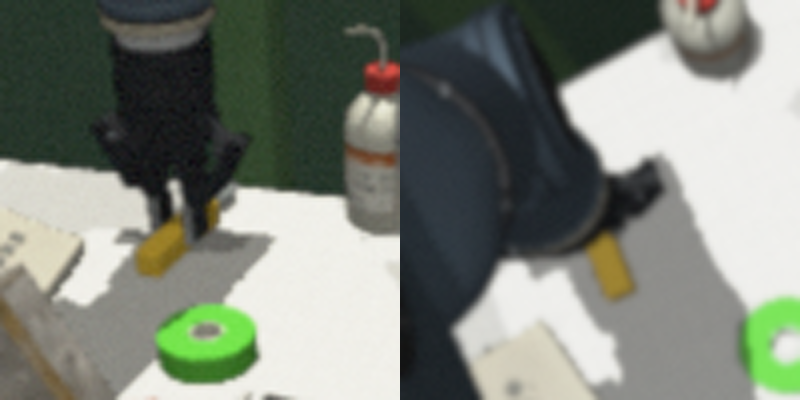

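Gripped at 98 N. The scene view shows the handle between the fingers with the rear end at crop (150,265). Next I'll lift, carry and turn the pin to face the hole at 27.5°.

Call:
drive_tool([
  {"dp": [0,0,-35],"roll": 0},
  {"dp": [0,0,-45],"roll": 0},
  {"dp": [0,0,-45],"roll": 0},
  {"dp": [0,0,-18],"roll": 0},
  {"dp": [22.7,-33.6,0],"roll": 0},
  {"dp": [22.7,-33.6,0],"roll": 0},
  {"dp": [22.7,-33.6,0],"roll": 0},
  {"dp": [22.7,-33.6,0],"roll": 0},
])

```text
time_s: 5.12
position: [0.4329, 0.0135, 0.1493]
eef_rot: [-0.201, 0.98, -0.0, 0.0]
contact_force: [1.4, 0.5, -1.5]
gripper_width: 0.0197
gripper_force: 98.7
```

Call:
drive_tool([
  {"dp": [0,0,0],"roll": 9.5},
  {"dp": [0,0,0],"roll": 9.5},
  {"dp": [0,0,0],"roll": 9.5},
  {"dp": [0,0,0],"roll": 9.5},
  {"dp": [0,0,0],"roll": 9.7},
  {"dp": [0,0,0],"roll": 0},
])

```text
time_s: 5.88
position: [0.4332, 0.0149, 0.1491]
eef_rot: [0.211, 0.977, 0.0, 0.0]
contact_force: [-0.4, 0.8, -1.6]
gripper_width: 0.0197
gripper_force: 98.7
```

```bash
cat > look.py <<'E'
from m import *
import sys
from scipy.spatial.transform import Rotation as Ro
s=sense();p=np.load("st.npy");R=Ro.from_quat(s["eef_rot"]).as_matrix()
c,sn=np.cos(p[2]),np.sin(p[2])
d=s["position"]-[p[0],p[1],.13];print("TCP in stand",np.r_[c*d[0]+sn*d[1],-sn*d[0]+c*d[1],d[2]].round(4),"y-ang",np.degrees(np.arctan2(R[1,1],R[0,1])).round(2),"want",np.degrees(p[2])+90)
print("F",s["contact_force"].round(2),"tilt",R[:,2].round(4),s["gripper_force"].round(1),s["time_s"])
W=w(p);ax=-R[:,0]*np.sign(np.dot(-R[:,0],[c,sn,0]));b=s["position"]+[0,0,.004]
pts=[b+ax*.09,b+ax*.045]
out=[]
for F,(u,v,a,h) in((S,(310,150,60,75)),(T,(270,150,60,75))):
    k=6;im=crop(F,u,v,a,h,k);f=lambda X:tuple(((proj(F,X)[0]-[u,v]+.5)*k).astype(int))
    cv2.line(im,f(pts[0]),f(pts[1]),(0,0,255),1)
    for i in range(6):
        t=np.radians(27.5+60*i);cv2.circle(im,f(W([-.01,.052*np.cos(t),.13+.052*np.sin(t)])),2,(255,0,0),-1)
    out.append(im)
cv2.imwrite(sys.argv[1],np.hstack(out))
E
python3 look.py pics/i1.png
```

```text
TCP in stand [-0.1102  0.0457  0.019 ] y-ang 65.77 want 65.53511538047671Traceback (most recent call last):
  File "look.py", line 7, in <module>
    print("F",s["contact_force"].round(2),"tilt",R[:,2].round(4),s["gripper_force"].round(1),s["time_s"])
                                                                 ^^^^^^^^^^^^^^^^^^^^^^^^
AttributeError: 'float' object has no attribute 'round'
```

```bash
sed -i 's/s\["gripper_force"\].round(1)/s["gripper_force"]/' look.py; python3 look.py pics/i1.png
```

```text
TCP in stand [-0.1101  0.0456  0.0189] y-ang 65.68 want 65.53511538047671
F [ 0.46 -0.18 -1.31] tilt [ 2.e-04  1.e-04 -1.e+00] 98.6992084980011 6.075
```

View pics/i1.png

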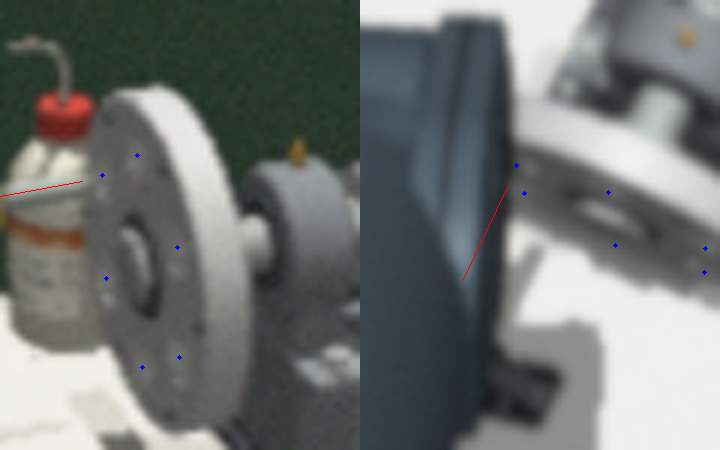

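The picture shows the shank at the left of the wheel, close to the hole at crop (102,190). The bright blobs, at about (177,270), (182,382) and (108,300), sit below my predicted dots. They may be sunlit lower countersink lips, so I'll settle the phase numerically.

Run:
```python
from h import *
fr=[grab_frame("scene") for _ in range(8)];S=fr[0]
im=np.mean([f["color"].astype(np.float32).mean(2) for f in fr],0)
p=np.load("st.npy")
n=360;sc=.5e-3 # mm/px .5
G=w(p)([[-.01,y,.13+z] for y,z in((.09,.09),(-.09,.09),(-.09,-.09),(.09,-.09))])
H=cv2.getPerspectiveTransform(proj(S,G).astype(np.float32),np.float32([(0,0),(n,0),(n,n),(0,n)]))
rec=cv2.warpPerspective(im.astype(np.float32),H,(n,n),flags=cv2.INTER_CUBIC)
hp=cv2.GaussianBlur(rec,(0,0),3)-cv2.GaussianBlur(rec,(0,0),14)
def patch(y,z,r=13):
    return cv2.getRectSubPix(hp,(2*r*2+1,)*2,(n/2-y*2,n/2-z*2))
def st(ph,ks,oy=0,oz=0):
    Ps=[patch(52*np.cos(np.radians(ph+60*k))+oy,52*np.sin(np.radians(ph+60*k))+oz) for k in ks]
    return np.array(Ps)
ks=[1,2,3,4,5]
best=[]
for ph in range(0,60,2):
    P_=st(ph,ks);best.append((np.corrcoef(P_.reshape(5,-1)).sum(),ph))
print(sorted(best)[::-1][:6])
# hole darkness/brightness individually: brightest point in +-14mm of each predicted at 27.5
for k in range(6):
    t=np.radians(27.5+60*k);q=patch(52*np.cos(t),52*np.sin(t),14);q=q*(np.hypot(*np.mgrid[-28:29,-28:29])<28)
    i=np.unravel_index(q.argmax(),q.shape);j=np.unravel_index(q.argmin(),q.shape)
    print(k,"bright dy,dz mm",-(i[1]-28)/2,-(i[0]-28)/2,q.max().round(1),"dark",-(j[1]-28)/2,-(j[0]-28)/2,q.min().round(1))
v=np.clip(hp*6+128,0,255).astype(np.uint8);v=cv2.cvtColor(v,cv2.COLOR_GRAY2BGR);r2=cv2.cvtColor(np.clip((rec-40)*2.5,0,255).astype(np.uint8),cv2.COLOR_GRAY2BGR)
for k in range(6):
    t=np.radians(27.5+60*k);c=(int(n/2-104*np.cos(t)),int(n/2-104*np.sin(t)))
    for m in(v,r2):cv2.circle(m,c,18,(0,0,255),1)
for m in (v,r2): cv2.circle(m,(n//2,n//2),156,(0,255,0),1)
cv2.imwrite("pics/r1.png",np.hstack([v,r2]))
```

```text
[(np.float64(11.954289763105088), 26), (np.float64(11.652740490683465), 28), (np.float64(11.523719677878054), 24), (np.float64(11.31987295250852), 22), (np.float64(10.131448142724283), 20), (np.float64(9.652584849425708), 30)]
0 bright dy,dz mm 2.0 -9.0 13.9 dark 11.0 2.0 -5.2
1 bright dy,dz mm 8.0 -7.5 13.3 dark -3.5 13.5 -15.3
2 bright dy,dz mm 3.5 -12.0 15.6 dark -9.0 10.5 -11.5
3 bright dy,dz mm 1.0 -13.0 10.4 dark -1.5 12.5 -3.9
4 bright dy,dz mm -3.0 0.0 7.4 dark -0.5 -13.5 -18.3
5 bright dy,dz mm 0.0 -11.0 19.7 dark 10.5 7.0 -2.6
```

View pics/r1.png

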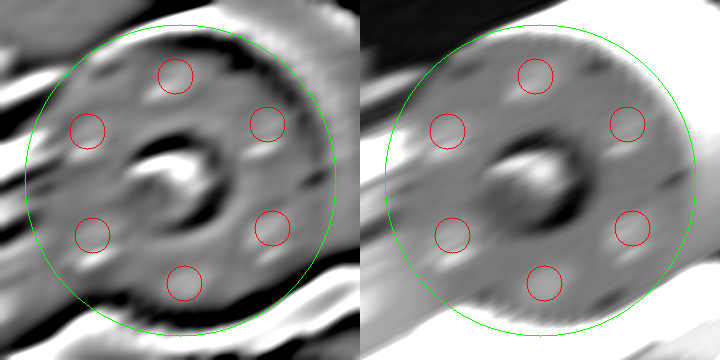

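The phase comes out near 27°, and the bright crescents are the lower countersink lips about 10.5 mm below the hole centres. The prediction holds, so I'll insert gently.

Call:
drive_tool([
  {"dp": [-4,0.7,-0.7],"roll": 0.2},
  {"dp": [-4,0,0],"roll": 0},
  {"dp": [-4,0,0],"roll": 0},
])

```text
time_s: 6.85
position: [0.445, 0.0103, 0.1495]
eef_rot: [0.214, 0.977, -0.0, 0.0]
contact_force: [1.0, 0.1, -1.7]
gripper_width: 0.0196
gripper_force: 98.7
```

Call:
drive_tool([
  {"dp": [-4,0,0],"roll": 0},
  {"dp": [-3,0,0],"roll": 0},
])

```text
time_s: 7.1
position: [0.4512, 0.0073, 0.1495]
eef_rot: [0.214, 0.977, -0.0, 0.0]
contact_force: [0.6, 0.2, -1.4]
gripper_width: 0.0195
gripper_force: 98.7
```

Call:
drive_tool([
  {"dp": [-3,0,0],"roll": 0},
  {"dp": [-3,0,0],"roll": 0},
])

```text
time_s: 7.35
position: [0.4565, 0.0049, 0.1495]
eef_rot: [0.214, 0.977, -0.0, -0.0]
contact_force: [0.5, 0.7, -1.3]
gripper_width: 0.0193
gripper_force: 98.7
```

No resistance, so the tip is inside the hole. Pushing on through.

Call:
drive_tool([
  {"dp": [-4,0,0],"roll": 0},
  {"dp": [-4,0,0],"roll": 0},
  {"dp": [-4,0,0],"roll": 0},
  {"dp": [-3,0,0],"roll": 0},
  {"dp": [0,0,0],"roll": 0},
  {"dp": [0,0,0],"roll": 0},
  {"dp": [0,0,0],"roll": 0},
])

```text
time_s: 8.22
position: [0.4699, -0.0013, 0.1495]
eef_rot: [0.214, 0.977, -0.0, -0.0]
contact_force: [-0.0, -0.7, -0.7]
gripper_width: 0.0196
gripper_force: 98.7
```

```bash
python3 look.py pics/i2.png
```

```text
TCP in stand [-0.0702  0.0462  0.0195] y-ang 65.33 want 65.53511538047671
F [ 0.1   0.25 -2.34] tilt [-0.  0. -1.] 98.69992733001709 8.325
```

View pics/i2.png

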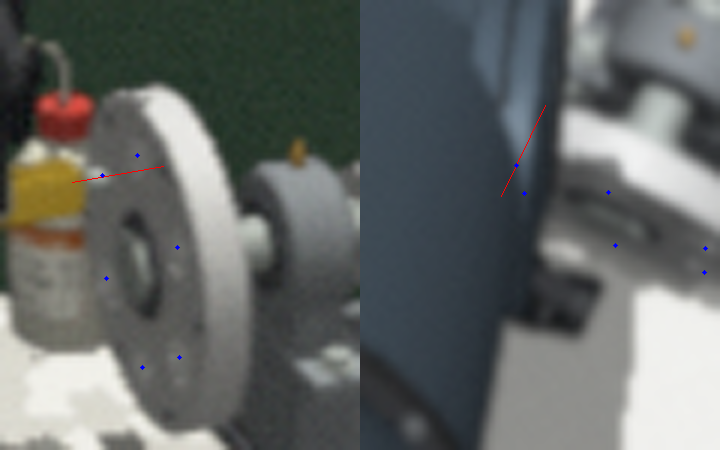

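The shank is through the hole: the handle front is right in front of the face at crop (85,180). Next I'll compute the circle increments.

Run:
```python
import numpy as np
th=np.radians(27+4*np.arange(0,61));y=np.round(52*np.cos(th),1);z=np.round(52*np.sin(th),1)
for k in range(0,60,3): print(27+4*(k+3),[[0,round(y[i+1]-y[i],1),round(z[i]-z[i+1],1)] for i in range(k,k+3)])
```

```text
39 [[0, np.float64(-1.7), np.float64(-3.2)], [0, np.float64(-2.0), np.float64(-3.0)], [0, np.float64(-2.2), np.float64(-2.9)]]
51 [[0, np.float64(-2.4), np.float64(-2.8)], [0, np.float64(-2.5), np.float64(-2.5)], [0, np.float64(-2.8), np.float64(-2.4)]]
63 [[0, np.float64(-2.9), np.float64(-2.2)], [0, np.float64(-3.0), np.float64(-2.0)], [0, np.float64(-3.2), np.float64(-1.7)]]
75 [[0, np.float64(-3.3), np.float64(-1.6)], [0, np.float64(-3.4), np.float64(-1.3)], [0, np.float64(-3.4), np.float64(-1.0)]]
87 [[0, np.float64(-3.6), np.float64(-0.8)], [0, np.float64(-3.6), np.float64(-0.6)], [0, np.float64(-3.6), np.float64(-0.3)]]
99 [[0, np.float64(-3.6), np.float64(-0.1)], [0, np.float64(-3.6), np.float64(0.2)], [0, np.float64(-3.6), np.float64(0.4)]]
111 [[0, np.float64(-3.6), np.float64(0.7)], [0, np.float64(-3.5), np.float64(1.0)], [0, np.float64(-3.4), np.float64(1.2)]]
123 [[0, np.float64(-3.4), np.float64(1.4)], [0, np.float64(-3.2), np.float64(1.6)], [0, np.float64(-3.1), np.float64(1.9)]]
135 [[0, np.float64(-3.0), np.float64(2.1)], [0, np.float64(-2.8), np.float64(2.3)], [0, n
[... 687 characters left out ...]
oat64(3.4)], [0, np.float64(1.3), np.float64(3.4)], [0, np.float64(1.6), np.float64(3.3)]]
219 [[0, np.float64(1.7), np.float64(3.2)], [0, np.float64(2.0), np.float64(3.0)], [0, np.float64(2.2), np.float64(2.9)]]
231 [[0, np.float64(2.4), np.float64(2.8)], [0, np.float64(2.5), np.float64(2.5)], [0, np.float64(2.8), np.float64(2.4)]]
243 [[0, np.float64(2.9), np.float64(2.2)], [0, np.float64(3.0), np.float64(2.0)], [0, np.float64(3.2), np.float64(1.7)]]
255 [[0, np.float64(3.3), np.float64(1.6)], [0, np.float64(3.4), np.float64(1.3)], [0, np.float64(3.4), np.float64(1.0)]]
267 [[0, np.float64(3.6), np.float64(0.8)], [0, np.float64(3.6), np.float64(0.6)], [0, np.float64(3.6), np.float64(0.3)]]
```

Call:
drive_tool([
  {"dp": [0,-1.7,-3.2],"roll": 0},
  {"dp": [0,-2.0,-3.0],"roll": 0},
  {"dp": [0,-2.2,-2.9],"roll": 0},
])

```text
time_s: 8.7
position: [0.4675, -0.0067, 0.1589]
eef_rot: [0.214, 0.977, 0.0, 0.0]
contact_force: [0.3, 0.8, -2.2]
gripper_width: 0.0196
gripper_force: 98.6
```

Call:
drive_tool([
  {"dp": [0,-2.4,-2.8],"roll": 0},
  {"dp": [0,-2.5,-2.5],"roll": 0},
  {"dp": [0,-2.8,-2.4],"roll": 0},
])

```text
time_s: 9.07
position: [0.4643, -0.0138, 0.1665]
eef_rot: [0.214, 0.977, 0.0, 0.0]
contact_force: [0.5, 0.7, -2.6]
gripper_width: 0.0193
gripper_force: 98.6
```

Call:
drive_tool([
  {"dp": [0,-2.9,-2.2],"roll": 0},
  {"dp": [0,-3.0,-2.0],"roll": 0},
  {"dp": [0,-3.2,-1.7],"roll": 0},
])

```text
time_s: 9.45
position: [0.4605, -0.0221, 0.1723]
eef_rot: [0.214, 0.977, 0.0, 0.0]
contact_force: [0.7, 1.0, -1.2]
gripper_width: 0.0194
gripper_force: 98.6
```

Call:
drive_tool([
  {"dp": [0,-3.3,-1.6],"roll": 0},
  {"dp": [0,-3.4,-1.3],"roll": 0},
  {"dp": [0,-3.4,-1.0],"roll": 0},
])

```text
time_s: 9.82
position: [0.4563, -0.0312, 0.1762]
eef_rot: [0.214, 0.977, 0.0, 0.0]
contact_force: [1.0, 2.3, -1.8]
gripper_width: 0.0194
gripper_force: 98.6
```

Call:
drive_tool([
  {"dp": [0,-3.6,-0.8],"roll": 0},
  {"dp": [0,-3.6,-0.6],"roll": 0},
  {"dp": [0,-3.6,-0.3],"roll": 0},
])

```text
time_s: 10.2
position: [0.4518, -0.041, 0.1779]
eef_rot: [0.214, 0.977, 0.0, 0.0]
contact_force: [1.3, 2.6, -1.1]
gripper_width: 0.0194
gripper_force: 98.7
```

Call:
drive_tool([
  {"dp": [0,-3.6,-0.1],"roll": 0},
  {"dp": [0,-3.6,0.2],"roll": 0},
  {"dp": [0,-3.6,0.4],"roll": 0},
])

```text
time_s: 10.58
position: [0.4473, -0.0509, 0.1773]
eef_rot: [0.214, 0.977, 0.0, 0.0]
contact_force: [1.5, 3.8, -0.9]
gripper_width: 0.0195
gripper_force: 98.8
```

Call:
drive_tool([
  {"dp": [0,-3.6,0.7],"roll": 0},
  {"dp": [0,-3.5,1.0],"roll": 0},
  {"dp": [0,-3.4,1.2],"roll": 0},
])

```text
time_s: 10.95
position: [0.4429, -0.0604, 0.1743]
eef_rot: [0.214, 0.977, 0.0, 0.0]
contact_force: [2.8, 3.7, -0.7]
gripper_width: 0.0196
gripper_force: 98.8
```

Call:
drive_tool([
  {"dp": [0,-3.4,1.4],"roll": 0},
  {"dp": [0,-3.2,1.6],"roll": 0},
  {"dp": [0,-3.1,1.9],"roll": 0},
])

```text
time_s: 11.32
position: [0.4389, -0.0691, 0.1694]
eef_rot: [0.213, 0.977, 0.0, 0.0]
contact_force: [2.1, 5.1, -0.0]
gripper_width: 0.0192
gripper_force: 98.8
```

Call:
drive_tool([
  {"dp": [0,-3.0,2.1],"roll": 0},
  {"dp": [0,-2.8,2.3],"roll": 0},
  {"dp": [0,-2.7,2.4],"roll": 0},
])

```text
time_s: 11.7
position: [0.4355, -0.0765, 0.1626]
eef_rot: [0.213, 0.977, 0.0, 0.0]
contact_force: [2.8, 6.8, 0.3]
gripper_width: 0.0195
gripper_force: 98.9
```

Call:
drive_tool([
  {"dp": [0,-2.4,2.7],"roll": 0},
  {"dp": [0,-2.3,2.8],"roll": 0},
  {"dp": [0,-2.1,3.0],"roll": 0},
])

```text
time_s: 12.08
position: [0.4328, -0.0826, 0.1542]
eef_rot: [0.213, 0.977, 0.0, 0.0]
contact_force: [2.2, 5.9, 1.6]
gripper_width: 0.0196
gripper_force: 99.1
```

Call:
drive_tool([
  {"dp": [0,-1.9,3.1],"roll": 0},
  {"dp": [0,-1.6,3.2],"roll": 0},
  {"dp": [0,-1.4,3.4],"roll": 0},
])

```text
time_s: 12.45
position: [0.4309, -0.0871, 0.1446]
eef_rot: [0.213, 0.977, 0.0, 0.0]
contact_force: [1.8, 6.2, 2.9]
gripper_width: 0.0196
gripper_force: 99.4
```

Call:
drive_tool([
  {"dp": [0,-1.2,3.4],"roll": 0},
  {"dp": [0,-1.0,3.5],"roll": 0},
  {"dp": [0,-0.7,3.6],"roll": 0},
])

```text
time_s: 12.82
position: [0.4298, -0.0898, 0.1343]
eef_rot: [0.213, 0.977, 0.0, 0.001]
contact_force: [1.5, 5.6, 5.4]
gripper_width: 0.0196
gripper_force: 99.6
```

Call:
drive_tool([
  {"dp": [0,-0.4,3.6],"roll": 0},
  {"dp": [0,-0.2,3.6],"roll": 0},
  {"dp": [0,0.1,3.6],"roll": 0},
])

```text
time_s: 13.2
position: [0.4297, -0.0905, 0.1235]
eef_rot: [0.213, 0.977, 0.0, 0.001]
contact_force: [0.6, 5.8, 7.2]
gripper_width: 0.0196
gripper_force: 99.8
```

Call:
drive_tool([
  {"dp": [0,0.3,3.6],"roll": 0},
  {"dp": [0,0.6,3.6],"roll": 0},
  {"dp": [0,0.8,3.6],"roll": 0},
])

```text
time_s: 13.58
position: [0.4304, -0.0893, 0.1128]
eef_rot: [0.214, 0.977, 0.0, 0.001]
contact_force: [0.4, 4.8, 7.7]
gripper_width: 0.0199
gripper_force: 100.0
```

Call:
drive_tool([
  {"dp": [0,1.0,3.4],"roll": 0},
  {"dp": [0,1.3,3.4],"roll": 0},
  {"dp": [0,1.6,3.3],"roll": 0},
])

```text
time_s: 13.95
position: [0.432, -0.086, 0.1028]
eef_rot: [0.214, 0.977, -0.0, 0.001]
contact_force: [-0.3, 3.6, 7.9]
gripper_width: 0.0193
gripper_force: 100.0
```

```bash
cat > fit.py <<'E'
import numpy as np
from scipy.optimize import least_squares
D=np.array([l.split(",") for l in """.4675,-.0067,.1589,.3,.8,-2.2
.4643,-.0138,.1665,.5,.7,-2.6
.4605,-.0221,.1723,.7,1.0,-1.2
.4563,-.0312,.1762,1.0,2.3,-1.8
.4518,-.0410,.1779,1.3,2.6,-1.1
.4473,-.0509,.1773,1.5,3.8,-.9
.4429,-.0604,.1743,2.8,3.7,-.7
.4389,-.0691,.1694,2.1,5.1,0
.4355,-.0765,.1626,2.8,6.8,.3
.4328,-.0826,.1542,2.2,5.9,1.6
.4309,-.0871,.1446,1.8,6.2,2.9
.4298,-.0898,.1343,1.5,5.6,5.4
.4297,-.0905,.1235,.6,5.8,7.2
.4304,-.0893,.1128,.4,4.8,7.7
.4320,-.0860,.1028,-.3,3.6,7.9""".split()],float)
p=np.load("st.npy");c,s=np.cos(p[2]),np.sin(p[2])
def cal(D,b=(.2,.2,-1.45)):
    d=D[:,:2]-p[:2];y=-s*d[:,0]+c*d[:,1];z=D[:,2]+.004-.13
    F=D[:,3:]-b;Fy=-s*F[:,0]+c*F[:,1]
    return np.degrees(np.arctan2(z,y))%360,-(y*F[:,2]-z*Fy),np.hypot(y,z)
th,tau,r=cal(D)
if __name__=="__main__":
    for a,t,q in zip(th,tau,r):print(a.round(1),t.round(3),q.round(4))
    for fixed in(0,1):
        f=lambda q:(.22 if fixed else q[0])+q[1]*np.sin(np.radians(th)-q[2])-tau
        # tau = drag + A sin(th - th_down): heavy straight down when pin (this direction) at th_down
        R=least_squares(f,[.22,.15,np.radians(100)]);cov=np.linalg.pinv(R.jac.T@R.jac)*(R.fun**2).mean()
        print(fixed,R.x[:2].round(3),np.degrees(R.x[2]).round(1),"+-",np.degrees(cov[2,2]**.5).round(1),"rms",np.sqrt((R.fun**2).mean()).round(3))
E
python3 fit.py
```

```text
39.3 0.05 0.052
51.3 0.061 0.0519
63.3 0.037 0.0518
75.2 0.117 0.0519
87.2 0.136 0.052
99.3 0.2 0.052
111.3 0.22 0.0518
123.2 0.269 0.0519
135.0 0.323 0.0517
146.9 0.301 0.0516
158.9 0.323 0.0516
170.8 0.395 0.0517
182.8 0.434 0.0518
194.7 0.404 0.052
206.4 0.369 0.0521
0 [0.209 0.19 ] 106.8 +- 5.7 rms 0.023
1 [0.22  0.187] 111.1 +- 2.6 rms 0.023
```

The fit puts the heavy side straight down at pin angle of about 108°, pushing forward. I'll turn back, reading the reverse push as a check.

Call:
drive_tool([
  {"dp": [0,-1.6,-3.3],"roll": 0},
  {"dp": [0,-1.3,-3.4],"roll": 0},
  {"dp": [0,-1.0,-3.4],"roll": 0},
])

```text
time_s: 14.32
position: [0.4292, -0.0894, 0.1125]
eef_rot: [0.214, 0.977, -0.0, -0.0]
contact_force: [0.6, 0.8, -1.9]
gripper_width: 0.0196
gripper_force: 98.6
```

Call:
drive_tool([
  {"dp": [0,-0.8,-3.6],"roll": 0},
  {"dp": [0,-0.6,-3.6],"roll": 0},
  {"dp": [0,-0.3,-3.6],"roll": 0},
])

```text
time_s: 14.7
position: [0.4287, -0.0905, 0.1234]
eef_rot: [0.214, 0.977, -0.0, -0.0]
contact_force: [-0.5, 0.7, -1.3]
gripper_width: 0.0193
gripper_force: 98.6
```

Call:
drive_tool([
  {"dp": [0,-0.1,-3.6],"roll": 0},
  {"dp": [0,0.2,-3.6],"roll": 0},
  {"dp": [0,0.4,-3.6],"roll": 0},
])

```text
time_s: 15.08
position: [0.4291, -0.0897, 0.1342]
eef_rot: [0.213, 0.977, 0.0, -0.0]
contact_force: [-1.2, 2.9, -3.2]
gripper_width: 0.0194
gripper_force: 98.4
```

Call:
drive_tool([
  {"dp": [0,0.7,-3.6],"roll": 0},
  {"dp": [0,1.0,-3.5],"roll": 0},
  {"dp": [0,1.2,-3.4],"roll": 0},
])

```text
time_s: 15.45
position: [0.4305, -0.0874, 0.1447]
eef_rot: [0.214, 0.977, -0.0, 0.0]
contact_force: [0.6, 2.1, -3.9]
gripper_width: 0.0195
gripper_force: 98.3
```

Call:
drive_tool([
  {"dp": [0,1.4,-3.4],"roll": 0},
  {"dp": [0,1.6,-3.2],"roll": 0},
  {"dp": [0,1.9,-3.1],"roll": 0},
])

```text
time_s: 15.82
position: [0.4325, -0.0831, 0.1544]
eef_rot: [0.214, 0.977, -0.0, -0.0]
contact_force: [0.0, 1.0, -4.9]
gripper_width: 0.0197
gripper_force: 98.2
```

Call:
drive_tool([
  {"dp": [0,2.1,-3.0],"roll": 0},
  {"dp": [0,2.3,-2.8],"roll": 0},
  {"dp": [0,2.4,-2.7],"roll": 0},
])

```text
time_s: 16.2
position: [0.4352, -0.0769, 0.1628]
eef_rot: [0.214, 0.977, -0.0, -0.0]
contact_force: [0.3, -0.8, -5.3]
gripper_width: 0.0193
gripper_force: 98.2
```

Call:
drive_tool([
  {"dp": [0,2.7,-2.4],"roll": 0},
  {"dp": [0,2.8,-2.3],"roll": 0},
  {"dp": [0,3.0,-2.1],"roll": 0},
])

```text
time_s: 16.58
position: [0.4387, -0.0691, 0.1696]
eef_rot: [0.214, 0.977, -0.0, -0.0]
contact_force: [-0.7, -2.1, -5.5]
gripper_width: 0.0196
gripper_force: 98.2
```

Call:
drive_tool([
  {"dp": [0,3.1,-1.9],"roll": 0},
  {"dp": [0,3.2,-1.6],"roll": 0},
  {"dp": [0,3.4,-1.4],"roll": 0},
])

```text
time_s: 16.95
position: [0.4428, -0.0604, 0.1745]
eef_rot: [0.214, 0.977, -0.0, -0.0]
contact_force: [-1.4, -4.2, -3.8]
gripper_width: 0.0192
gripper_force: 98.4
```

Call:
drive_tool([
  {"dp": [0,3.4,-1.2],"roll": 0},
  {"dp": [0,3.5,-1.0],"roll": 0},
  {"dp": [0,3.6,-0.7],"roll": 0},
])

```text
time_s: 17.32
position: [0.4474, -0.0508, 0.1774]
eef_rot: [0.214, 0.977, -0.0, 0.0]
contact_force: [-3.0, -4.3, -3.1]
gripper_width: 0.0194
gripper_force: 98.6
```

```bash
cat > fit2.py <<'E'
from fit import *
E=np.array([l.split(",") for l in """.4291,-.0897,.1342,-1.2,2.9,-3.2
.4305,-.0874,.1447,.6,2.1,-3.9
.4325,-.0831,.1544,0,1.0,-4.9
.4352,-.0769,.1628,.3,-.8,-5.3
.4387,-.0691,.1696,-.7,-2.1,-5.5
.4428,-.0604,.1745,-1.4,-4.2,-3.8
.4474,-.0508,.1774,-3.0,-4.3,-3.1""".split()],float)
t2,u2,_=cal(E);print(np.c_[t2,u2].round(3))
for n in(0,1):
    f=lambda q:np.r_[q[0]+q[1]*np.sin(np.radians(th)-q[2])-tau,-q[0]+q[1]*np.sin(np.radians(t2)-q[2]+(q[3] if n else .115))-u2]
    R=least_squares(f,[.22,.16,1.8,.1]);print(R.x[:2].round(3),np.degrees(R.x[2:]).round(1),"rms",np.sqrt((R.fun**2).mean()).round(3))
E
python3 fit2.py
```

```text
[[ 1.70904e+02 -7.40000e-02]
 [ 1.58932e+02 -8.30000e-02]
 [ 1.47040e+02 -1.33000e-01]
 [ 1.35185e+02 -1.75000e-01]
 [ 1.23162e+02 -2.23000e-01]
 [ 1.11262e+02 -2.71000e-01]
 [ 9.90960e+01 -2.92000e-01]]
[0.238 0.186] [119.7   5.7] rms 0.023
[0.206 0.193] [105.9 -20.3] rms 0.02
```

The forward and reverse data together give about 113–120°. I'll extend the reverse sweep for a sharper fit.

Call:
drive_tool([
  {"dp": [0,3.6,-0.4],"roll": 0},
  {"dp": [0,3.6,-0.2],"roll": 0},
  {"dp": [0,3.6,0.1],"roll": 0},
])

```text
time_s: 17.7
position: [0.4519, -0.0412, 0.178]
eef_rot: [0.214, 0.977, -0.0, 0.0]
contact_force: [-2.8, -4.9, -1.0]
gripper_width: 0.0196
gripper_force: 98.8
```

Call:
drive_tool([
  {"dp": [0,3.6,0.3],"roll": 0},
  {"dp": [0,3.6,0.6],"roll": 0},
  {"dp": [0,3.6,0.8],"roll": 0},
])

```text
time_s: 18.08
position: [0.4565, -0.0315, 0.1764]
eef_rot: [0.214, 0.977, -0.0, 0.0]
contact_force: [-2.9, -6.1, 1.4]
gripper_width: 0.0196
gripper_force: 99.0
```

Call:
drive_tool([
  {"dp": [0,3.4,1.0],"roll": 0},
  {"dp": [0,3.4,1.3],"roll": 0},
  {"dp": [0,3.3,1.6],"roll": 0},
])

```text
time_s: 18.45
position: [0.4609, -0.0224, 0.1726]
eef_rot: [0.214, 0.977, -0.0, 0.0]
contact_force: [-3.1, -5.3, 2.2]
gripper_width: 0.0195
gripper_force: 99.2
```

Call:
drive_tool([
  {"dp": [0,3.2,1.7],"roll": 0},
  {"dp": [0,3.0,2.0],"roll": 0},
  {"dp": [0,2.9,2.2],"roll": 0},
])

```text
time_s: 18.82
position: [0.4648, -0.014, 0.1668]
eef_rot: [0.214, 0.977, -0.0, 0.001]
contact_force: [-2.5, -5.7, 4.0]
gripper_width: 0.0193
gripper_force: 99.3
```

Call:
drive_tool([
  {"dp": [0,2.8,2.4],"roll": 0},
  {"dp": [0,2.5,2.5],"roll": 0},
  {"dp": [0,2.4,2.8],"roll": 0},
])

```text
time_s: 19.2
position: [0.4683, -0.0069, 0.1592]
eef_rot: [0.214, 0.977, 0.0, 0.001]
contact_force: [-3.6, -5.8, 4.1]
gripper_width: 0.0196
gripper_force: 99.5
```

Call:
drive_tool([
  {"dp": [0,2.2,2.9],"roll": 0},
  {"dp": [0,2.0,3.0],"roll": 0},
  {"dp": [0,1.7,3.2],"roll": 0},
])

```text
time_s: 19.58
position: [0.4711, -0.0014, 0.1502]
eef_rot: [0.214, 0.977, 0.0, 0.001]
contact_force: [-4.1, -4.1, 4.9]
gripper_width: 0.0194
gripper_force: 99.7
```

```bash
python3 - <<'E'
s=open("fit2.py").read().replace('''-3.0,-4.3,-3.1"""''','''-3.0,-4.3,-3.1
.4519,-.0412,.1780,-2.8,-4.9,-1.0
.4565,-.0315,.1764,-2.9,-6.1,1.4
.4609,-.0224,.1726,-3.1,-5.3,2.2
.4648,-.0140,.1668,-2.5,-5.7,4.0
.4683,-.0069,.1592,-3.6,-5.8,4.1
.4711,-.0014,.1502,-4.1,-4.1,4.9"""''')
open("fit2.py","w").write(s)
E
python3 fit2.py; python3 fit.py|tail -2
python3 - <<'E'
import numpy as np
th=np.radians(27+6*np.arange(0,17));y=np.round(52*np.cos(th),1);z=np.round(52*np.sin(th),1)
print([(27+6*(i+1),round(float(y[i+1]-y[i]),1),round(float(z[i]-z[i+1]),1)) for i in range(16)])
E
```

```text
[[ 1.70904e+02 -7.40000e-02]
 [ 1.58932e+02 -8.30000e-02]
 [ 1.47040e+02 -1.33000e-01]
 [ 1.35185e+02 -1.75000e-01]
 [ 1.23162e+02 -2.23000e-01]
 [ 1.11262e+02 -2.71000e-01]
 [ 9.90960e+01 -2.92000e-01]
 [ 8.73880e+01 -3.07000e-01]
 [ 7.54230e+01 -3.91000e-01]
 [ 6.35220e+01 -3.82000e-01]
 [ 5.14840e+01 -4.42000e-01]
 [ 3.94240e+01 -4.58000e-01]
 [ 2.74680e+01 -4.33000e-01]]
[0.242 0.193] [120.8   5.7] rms 0.024
[0.224 0.198] [112.6  -8.7] rms 0.023
0 [0.209 0.19 ] 106.8 +- 5.7 rms 0.023
1 [0.22  0.187] 111.1 +- 2.6 rms 0.023
[(33, -2.7, -4.7), (39, -3.2, -4.4), (45, -3.6, -4.1), (51, -4.1, -3.6), (57, -4.4, -3.2), (63, -4.7, -2.7), (69, -5.0, -2.2), (75, -5.1, -1.7), (81, -5.4, -1.2), (87, -5.4, -0.5), (93, -5.4, 0.0), (99, -5.4, 0.5), (105, -5.4, 1.2), (111, -5.1, 1.7), (117, -5.0, 2.2), (123, -4.7, 2.7)]
```

The final estimate is straight down at forward pin angle of about 117°. I'll go there.

Call:
drive_tool([
  {"dp": [0,-2.7,-4.7],"roll": 0},
  {"dp": [0,-3.2,-4.4],"roll": 0},
  {"dp": [0,-3.6,-4.1],"roll": 0},
  {"dp": [0,-4.1,-3.6],"roll": 0},
  {"dp": [0,-4.4,-3.2],"roll": 0},
  {"dp": [0,-4.7,-2.7],"roll": 0},
  {"dp": [0,-5.0,-2.2],"roll": 0},
  {"dp": [0,-5.1,-1.7],"roll": 0},
])

```text
time_s: 20.58
position: [0.4562, -0.0313, 0.1762]
eef_rot: [0.214, 0.977, 0.0, 0.0]
contact_force: [1.9, 1.9, -1.6]
gripper_width: 0.0195
gripper_force: 98.8
```

Call:
drive_tool([
  {"dp": [0,-5.4,-1.2],"roll": 0},
  {"dp": [0,-5.4,-0.5],"roll": 0},
  {"dp": [0,-5.4,0.0],"roll": 0},
  {"dp": [0,-5.4,0.5],"roll": 0},
  {"dp": [0,-5.4,1.2],"roll": 0},
])

```text
time_s: 21.2
position: [0.4451, -0.0558, 0.1761]
eef_rot: [0.214, 0.977, 0.0, 0.0]
contact_force: [1.3, 3.1, -1.4]
gripper_width: 0.0196
gripper_force: 98.9
```

Call:
drive_tool([
  {"dp": [0,-2.6,0.8],"roll": 0},
  {"dp": [0,-2.5,0.9],"roll": 0},
  {"dp": [0,-2.5,1.1],"roll": 0},
  {"dp": [0,-2.5,1.1],"roll": 0},
])

```text
time_s: 21.7
position: [0.4409, -0.0647, 0.1721]
eef_rot: [0.213, 0.977, 0.0, 0.0]
contact_force: [2.2, 4.3, -0.7]
gripper_width: 0.0193
gripper_force: 98.9
```

Call:
drive_tool([
  {"dp": [0,0,0],"roll": 0},
  {"dp": [0,0,0],"roll": 0},
  {"dp": [0,0,0],"roll": 0},
  {"dp": [0,0,0],"roll": 0},
  {"dp": [0,0,0],"roll": 0},
  {"dp": [0,0,0],"roll": 0},
])

```text
time_s: 22.45
position: [0.4408, -0.0649, 0.1722]
eef_rot: [0.214, 0.977, -0.0, -0.0]
contact_force: [0.8, 1.7, -2.3]
gripper_width: 0.0194
gripper_force: 98.8
```

```bash
python3 look.py pics/end.png
```

```text
TCP in stand [-0.0704 -0.0238  0.0422] y-ang 65.32 want 65.53511538047671
F [ 1.3   0.88 -0.78] tilt [-2.e-04 -1.e-04 -1.e+00] 98.81237626075745 22.55
```

View pics/end.png

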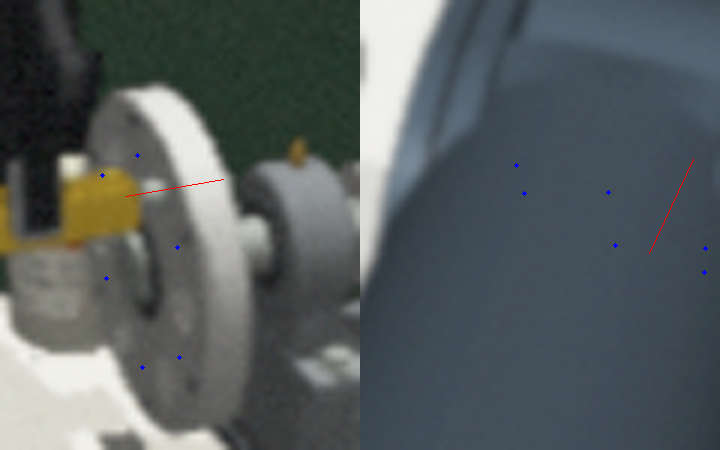

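The pin is in the hole and held, with the handle front at crop (140,190) close to the face. The wheel is at rest, and the push while turning here was about the plain drag. Handing in.

```bash
python3 -c "
from plant import *
print(sign_off())"
```

```text
the job is handed in; nothing more can be done
None
```

I handed the job in with the pin held through the hole and the wheel at rest, its heavy side straight down to within about 10° by the push readings (25° allowed); no verdict came back.

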